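# Load a gel cassette into the casting stand

### The job

Take the assembled gel cassette (the two-plate sandwich with the short glass plate) out of the draining rack and slide it upright, open end up, down both side channels of the clamping frame on the casting base, past the spring plate, until its bottom edge sits fully home on the rubber sealing bar all along; feel for the bottom and do not force it, the plates are brittle. Let go of it there, and leave the other two plates in the rack and everything else on the bench where they are.

Things in the scene. Friction and masses are not known exactly. Their poses are not given: they have to be found in the camera images.
- cassette: Gel cassette of two plates 100 mm wide with black spacer strips at both sides, 8.5 mm thick in all, 0.14-0.24 kg. Its -x plate: white ceramic, 100 mm tall, 3.5 mm thick; its +x plate: greenish glass, 90 mm tall, so the top 10 mm is ceramic alone (the open end). Origin: middle of the bottom edge, mid thickness. z up to the open end, y along the width, x through the thickness.
- cassette_top (a point): Middle of the cassette's top edge, 100 mm up its z from its origin; same axes. The cassette starts in any one of the three rack slots, its z leaning 28 degrees from vertical towards the rack's -x, which is away from the robot, and slides out along its own z.
- rack: Fixed draining rack: grey tray 190 x 125 mm, 14 mm high, three leaning white wire slots 55 mm apart along x. Origin: centre of its underside; z up. Wires 34 mm either side of a plate's middle hold it: below (-x) up to 58 mm along the plate, above (+x) up to 29 mm with 2 mm play. The upper 40 mm of each plate is free; neighbouring slots are 48 mm off, square to the plates.
- rack_slot (a point): Ledge of the rack's middle slot: where the middle of a plate's bottom edge stands, 24 mm above the bench; the other two ledges are 55 mm either way along the rack's x. Axes of the rack.
- base: Fixed casting base: grey plate 150 x 160 mm on feet, top 28 mm above the bench. Origin: centre of its underside, z up. Along y in its middle, under the frame's slot, runs a 98 mm steel sealing bar with a rubber strip on top. Thumbwheels have set the rubber somewhere from 6 to 18 mm above the base's top: this is not reported and must be felt. The rubber gives about 1 mm under 25 N.
- frame: Fixed white clamping frame on the base, turned with it. Origin: middle of the slot at the base's top (28 mm above the bench). x through the slot's thickness (-x: front, with the spring plate), y along the slot, z up. Two facing U channels: 103 mm between their inner ends along y, gap 10 mm (x -5 to 5), covering the outer 8 mm of a plate's sides, straight up to z 72 mm, flared above.
- frame_mouth (a point): Middle of the slot at the channels' flared mouth, 82 mm above the frame's origin; same axes. The mouth is about 22 mm wide in x and 114 mm long in y. Between the channels (|y| under 42 mm) all is open above z 67 mm of the frame, so fingers have room beside the plate there. Either face of the cassette may be to the front.
- spring_middle (a point): Middle of the empty steel spring plate's face, 36 mm above the frame's origin, at x -1 mm. The plate is 64 mm wide, upright from z 28 to 44 mm, its lip flared forward to z 67, x -9 mm. The cassette wedges it about 2.5 mm forward (3 N per mm); from there it drags with roughly 5 to 13 N and holds the cassette wherever it is left, so it does not drop home by itself.
- glass_plate: A single clear glass plate, 100 x 100 x 4 mm, with a wide notch in its top edge; stands in another rack slot. Leave it. Origin: on its bottom edge, about 2 mm from its middle plane.
- dam: A grey moulded buffer dam, 100 mm wide, 96 mm tall with its finger tab, raised rim along sides and bottom, 8.5 mm thick; stands in another rack slot. Leave it. Origin: middle of its bottom edge.
- comb: A white ten-tooth gel comb, 88 x 30 x 8 mm, lying flat between rack and base. Leave it. Origin: underside of its back bar.
- wash_bottle: White wash bottle, 62 mm across, 175 mm tall with its spout, beyond the task's things. Leave it. Origin: centre of its underside.
- reagent_bottle: Glass reagent bottle, 70 mm across, 140 mm tall. Leave it. Origin: centre of its underside.
- beaker: Glass beaker, 68 mm across, 85 mm tall. Leave it. Origin: centre of its underside.
Things that resemble listed ones, but are neither listed nor needed, are in the scene too. There is more than one size of the cassette; the job needs the smallest.

How it is judged (in metres and radians):
At the end, for the whole second after the job is handed in: The cassette stands at rest in both side channels, open end up, upright within 2 degrees, middle within 3 mm of the slot's middle across and 4 mm along, its bottom edge resting on the sealing bar (at least 0.4 N on it), wherever the bar is set (x of cassette in the frame of frame between -0.003 and 0.003 m and y of cassette in the frame of frame between -0.004 and 0.004 m and z of cassette in the frame of frame between 0.003 and 0.021 m and z of cassette_top in the frame of frame above 0.09 m and angle between the z axis of cassette and the z axis of frame, either way round below 0.035 rad and angle between the y axis of cassette and the y axis of frame, either way round below 0.05 rad and contact force between cassette and base above 0.4 N and linear speed of cassette below 0.01 m/s); the robot touches nothing.
It fails at once if the cassette is forced down on the sealing bar with more than 30 N (contact force between cassette and base above 30 N).
It fails at once if the single glass plate or the buffer dam is moved more than 15 mm (distance of any of glass_plate, dam from where it was at the start of the episode above 0.015 m).
It fails at once if the comb, a bottle or the beaker is moved more than 15 mm (distance of any of comb, wash_bottle, reagent_bottle, beaker from where it was at the start of the episode above 0.015 m).
It also fails if it takes over 51 s, if anything falls off the work surface, if the arm or the gripper's body presses on something with over 40 N, if the wrist force passes 120 N, or if a joint passes its speed limit or range.

### The arm

A 7-joint arm with a two-finger parallel gripper is mounted at the origin on the work surface. World frame = base frame: x ahead of the robot, y to its left, z up, the work surface at z = 0. Lengths are in m, angles in degrees, forces in N, time in s.
With the tool pointing down it reaches from about 0.425 to 1.025 m from the base axis. Payload 9.4 kg.
Tool frame: the origin (TCP) lies at the very end of the fingers, on their centre line; the grasp point (between the pads) lies 19 mm behind it; z points along the fingers, y is the line along which they close (so a half turn about z gives the same grasp; the last joint's range is limited). The gripper opens to 85 mm and grips with 20 to 120 N. Pads are 22 mm wide; open, the fingers measure 114 mm over their backs; the gripper's body (76 mm by 85 mm) begins 54 mm behind the grasp point. The pads swing forward as they close: fully open they stand 13 mm farther back than shut.
Start: joints at [-69.884, 34.337, -0.143, 91.639, 0.103, 54.024, -4.572], TCP at [0.301, 0.66, 0.231] pointing down, gripper open.
Joint ranges: [-147.43, 147.43], [-19.82, 112.94], [-74.19, 73.91], [6.32, 146.72], [-59.91, 239.91], [6.04, 106.73], [-150.56, 150.56]. Speed limits (degrees/s): [127.2, 127.2, 172.46, 172.46, 180, 180, 180].

### API

Orientations are given as a 3x3 rotation matrix whose columns are the frame's x, y, z axes.
In Python, from workcell import manip gives the robot as it stands. Calls block until the motion is done:
- manip.movep(position, orientation): joint-space move of the TCP to a pose.
- manip.move_straight(position, rotation=None, max_speed=0.15, contact_N=None): straight line of the TCP; rotation=None keeps the orientation; max_speed is the mean speed in m/s. With contact_N (N) it stops when the force on the tool has changed by that much, and returns True; else False.
- manip.movej(angles): joint-space move.
- manip.ungrasp() and manip.close_gripper(effort=None): open the fingers fully, or close them until they stop; effort is the grip in N (None keeps the last).
- manip.sleep(seconds).
- manip.solve_ik(position, orientation): joint angles nearest the present ones, or None.
- manip.sense(): the state.
- manip.snapshot(name): name is "scene" or "top" or "wrist"; returns (picture, depth): 400x640x3 uint8, red, green, blue; 400x640 float32, m along the optical axis (not along the pixel's ray), 0 where there is no reading.
- manip.camera_model(name): a dict with "camera_matrix" (3x3 intrinsics, pixels), "rvec" (rotation vector, rad) and "tvec" (3), from world to camera coordinates, as OpenCV has them; the wrist camera has in their place "T_tool_cam" (4x4, takes a point from camera to tool coordinates, whose origin is the TCP and whose axes are the flange's). Camera axes: x right, y down, z forward; pixel columns grow to the right and rows downward; lengths in m; the calibration is good to about 2 mm. The wrist camera is an equidistant fisheye: a pixel r from the principal point sees the ray r / f radians off the axis. A picture is of the moment at which its call begins: read the wrist's pose just before it. camera_model takes no time and is no camera call.
A pose or a line that the arm cannot do raises manip.IKError and nothing moves.
- manip.finish_job(): hands the job in; it is judged then, once.
Trained networks look in the newest picture that a camera, given by its name, has taken for a name from the list of things; names that differ only in an ending like _2 or _b are one class to them, and where a whole thing is asked for, a point or a joint stands for the part that bears it (a point fixed in the world has none). Each returns a list of dicts, best first, with "score" (0 to 1); they miss things now and then, are a little off and sometimes report something else, mostly with a low value. They report only what shows in the picture. A call takes as long as a camera call. They do not tell look-alikes from the thing itself.
- manip.look_for(camera, query): "point" ([column, row] in pixels, amid what is visible of it).
- manip.cut_out(camera, query): "pixels" (400x640 bool, what is visible of it) and "point" ([column, row] in pixels, amid what is visible of it).
- manip.landmark_of(camera, query): "point" ([column, row] in pixels: a listed point, or the origin of a listed thing).
The state is a dict: "t": time; "joint_positions": joint angles; "qd": joint speeds; "effort": joint torques, N m; "tool_pos": TCP position; "tool_rot": TCP orientation; "force": force on the tool from outside, world axes, zero at the start; "wrist_torque": the same for the moment, N m; "finger_gap": finger opening in m; "grasp_force": force on a finger pad.
Only numpy, scipy, OpenCV 4.12 (cv2) and the standard library are available. Lean on these libraries where they do the work, as an engineer would, in place of code of your own. Each camera call takes 0.05 s, during which the arm holds its last target. There are 200 camera calls.

## Working session

There is one attempt and no reset: what is moved stays moved. The work goes in short steps, each a Python script; the robot and the scene stay as the last script left them, time stands still between calls to the robot, and variables do not carry over. Pictures are saved under pics/ and viewed, at most 10 in all, crops included, and the job is handed in when it is done.

```bash
mkdir -p pics; ls; cat > h.py <<'E'
import numpy as np, cv2
from workcell import manip
def cam(n):
    c=manip.camera_model(n); R=cv2.Rodrigues(np.array(c["rvec"],float))[0]
    return np.array(c["camera_matrix"]),R,np.array(c["tvec"],float).ravel()
def to_world(n,px,depth):   # px Nx2 (col,row), depth N -> Nx3
    K,R,t=cam(n); px=np.atleast_2d(px).astype(float); d=np.ravel(depth)
    p=np.c_[(px[:,0]-K[0,2])/K[0,0]*d,(px[:,1]-K[1,2])/K[1,1]*d,d]
    return (p-t)@R
def cloud(n,depth):
    v,u=np.mgrid[0:400,0:640]; return to_world(n,np.c_[u.ravel(),v.ravel()],depth.ravel()).reshape(400,640,3)
def ray_z(n,px,z):
    K,R,t=cam(n); C=-R.T@t; d=R.T@np.linalg.inv(K)@np.array([px[0],px[1],1.]); return C+d*(z-C[2])/d[2]
E
python3 - <<'E'
from h import *
for n in ["scene","top"]:
    im,d=manip.snapshot(n); cv2.imwrite(f"pics/{n}0.png",im[...,::-1]); np.savez(f"{n}0.npz",im=im,d=d)
    K,R,t=cam(n); print(n,(-R.T@t).round(3),K[0,0])
    for q in ["cassette","cassette_top","rack_slot","rack","frame","frame_mouth","spring_middle","base","glass_plate","dam","comb"]:
        r=manip.landmark_of(n,q); print(q,[(np.round(a["point"],1).tolist(),round(a["score"],2)) for a in r[:4]])
print(manip.sense()["t"])
E
```

```text
pics
scene [1.006 0.608 1.158] 413.82292043304284
cassette [([396.5, 212.5], 0.9), ([470.0, 247.9], 0.73), ([352.7, 219.1], 0.5)]
cassette_top [([395.2, 179.9], 0.66), ([423.3, 247.2], 0.62), ([351.0, 211.7], 0.46), ([258.1, 162.4], 0.38)]
rack_slot []
rack [([341.8, 233.2], 0.87)]
frame [([259.2, 163.6], 0.86), ([243.6, 228.7], 0.5)]
frame_mouth [([260.8, 147.0], 0.84), ([221.1, 227.0], 0.62)]
spring_middle [([256.5, 156.9], 0.93)]
base [([263.8, 165.6], 0.9)]
glass_plate [([239.0, 257.2], 0.56), ([343.6, 229.6], 0.41)]
dam [([333.4, 237.3], 0.74)]
comb [([296.8, 191.6], 0.48)]
top [0.279 0.149 1.306] 474.94483053321704
cassette [([172.6, 333.9], 0.82), ([281.2, 245.9], 0.71), ([347.9, 139.4], 0.42)]
cassette_top [([274.0, 221.6], 0.95), ([206.4, 287.6], 0.8), ([294.1, 326.5], 0.6), ([328.0, 122.6], 0.33)]
rack_slot [([276.8, 223.8], 0.35)]
rack [([414.7, 201.6], 0.46)]
frame [([418.1, 202.3], 0.61)]
frame_mouth [([421.8, 192.1], 0.87)]
spring_middle [([419.3, 196.3], 0.74), ([328.3, 120.3], 0.47)]
base [([417.0, 202.1], 0.85)]
glass_plate [([277.4, 228.1], 0.7)]
dam [([275.9, 207.8], 0.89), ([362.0, 220.3], 0.68)]
comb [([359.9, 222.2], 0.54)]
1.2
```

View pics/scene0.png

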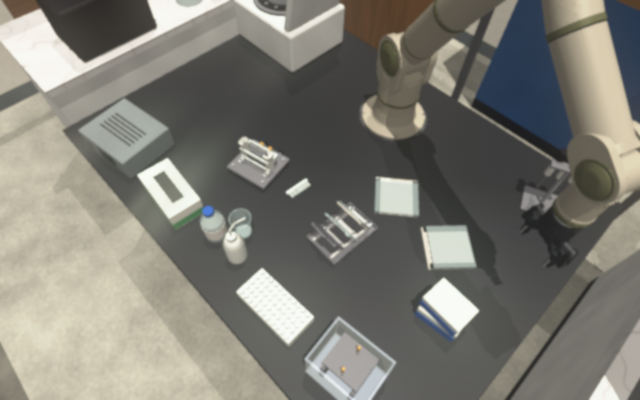

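View pics/top0.png

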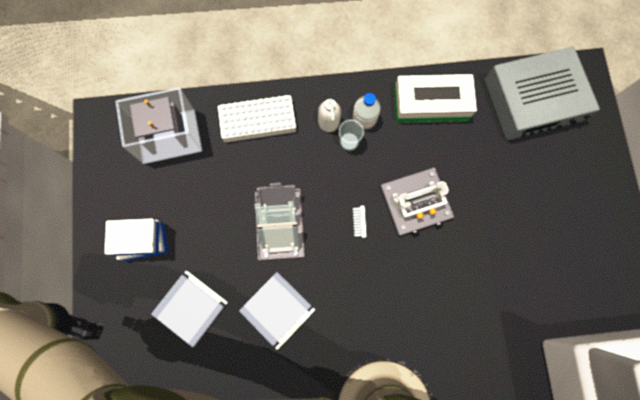

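The scene shows the rack at about (342,232) and the frame on the base at (258,160). In the top view they are at (278,222) and (418,202). Two larger cassettes lie flat on the bench at (190,310) and (277,310) as decoys. I'll zoom in on both stations and measure them with depth.

```bash
python3 - <<'E'
from h import *
T=np.load("top0.npz"); S=np.load("scene0.npz")
a=cv2.resize(T["im"][175:270,240:320],None,fx=5,fy=5,interpolation=cv2.INTER_CUBIC)
b=cv2.resize(T["im"][160:240,375:460],None,fx=4.5,fy=4.5,interpolation=cv2.INTER_CUBIC)
h=480; f=lambda i:cv2.copyMakeBorder(i,0,h-i.shape[0],0,0,0) if i.shape[0]<h else i[:h]
cv2.imwrite("pics/c1.png",np.hstack([f(a),f(b[:, :395])])[...,::-1])
a=cv2.resize(S["im"][195:268,300:385],None,fx=4.7,fy=4.7,interpolation=cv2.INTER_CUBIC)
b=cv2.resize(S["im"][128:195,220:300],None,fx=4.7,fy=4.7,interpolation=cv2.INTER_CUBIC)
cv2.imwrite("pics/c2.png",np.hstack([f(a),f(b)])[...,::-1])
P=cloud("top",T["d"])
def blob(r0,r1,c0,c1,zlo,zhi):
    Q=P[r0:r1,c0:c1].reshape(-1,3); Q=Q[(T["d"][r0:r1,c0:c1].ravel()>0)]; return Q[(Q[:,2]>zlo)&(Q[:,2]<zhi)]
print("bench z",np.median(P[260:300,330:380,2]))
for n,w in [("rack tray",(175,270,245,312,.006,.02)),("base",(160,245,378,460,.02,.034)),("comb",(200,242,348,372,.003,.02))]:
    Q=blob(*w); r=cv2.minAreaRect((Q[:,:2]*1000).astype(np.float32)); print(n,len(Q),r,np.median(Q[:,2]))
for n,w in [("rack hi",(175,270,245,312,.05,.2)),("frame hi",(160,245,378,460,.09,.2))]:
    Q=blob(*w); print(n,len(Q),Q.min(0).round(3),Q.max(0).round(3)); r=cv2.minAreaRect((Q[:,:2]*1000).astype(np.float32)); print(r)
Q=blob(175,270,245,312,.05,.2)
hist=np.histogram(Q[:,0],np.arange(.45,.75,.005)); 
for k,x in zip(*hist): 
    if k: m=(Q[:,0]>=x)&(Q[:,0]<x+.005); print(round(x,3),k,Q[m,2].max().round(3),np.percentile(Q[m,1],[2,98]).round(3))
E
```

```text
bench z -0.0009372194647275703
rack tray 302 ((512.653564453125, 239.84133911132812), (184.18040466308594, 265.25579833984375), 77.80524444580078) 0.012220137614760021
base 2200 ((524.1784057617188, -158.52037048339844), (162.8687744140625, 161.44650268554688), 11.975054740905762) 0.027097803023657163
comb 265 ((495.45843505859375, 3.3666152954101562), (63.94111251831055, 115.56997680664062), 85.91324615478516) 0.006023635272392582
rack hi 1953 [0.442 0.173 0.05 ] [0.601 0.281 0.117]
((520.8556518554688, 228.54368591308594), (106.13822174072266, 160.3263397216797), 87.5811767578125)
frame hi 236 [ 0.502 -0.222  0.09 ] [ 0.559 -0.095  0.114]
((530.1436767578125, -158.6475372314453), (33.80995559692383, 128.44622802734375), 12.353466033935547)
0.45 61 0.063 [0.18  0.275]
0.455 93 0.076 [0.181 0.275]
0.46 93 0.081 [0.178 0.276]
0.465 93 0.094 [0.18  0.275]
0.47 96 0.101 [0.179 0.274]
0.475 94 0.109 [0.18  0.276]
0.48 76 0.111 [0.179 0.274]
0.485 90 0.115 [0.18  0.274]
0.49 39 0.117 [0.197 0.276]
0.505 6 0.055 [0.183 0.241]
0.51 63 0.064 [0.182 0.27 ]
0.515 96 0.073 [0.184 0.279]
0.52 91 0.086 [0.183 0.278]
0.525 96 0.092 [0.184 0.28 ]
0.53 106 0.1 [0.182 0.278]
0.535 93 0.108 [0.183 0.279]
0.54 44 0.115 [0.182 0.278]
0.545 9 0.116 [0.267 0.28 ]
0.55 1 0.058 [0.259 0.259]
0.555 4 0.054 [0.18  0.269]
0.56 22 0.061 [0.175 0.272]
0.565 74 0.069 [0.174 0.271]
0.57 104 0.087 [0.175 0.271]
0.575 94 0.09 [0.175 0.27 ]
0.58 100 0.097 [0.176 0.271]
0.585 101 0.102 [0.175 0.27 ]
0.59 74 0.112 [0.176 0.267]
0.595 25 0.112 [0.208 0.266]
0.6 1 0.102 [0.227 0.227]
```

View pics/c1.png

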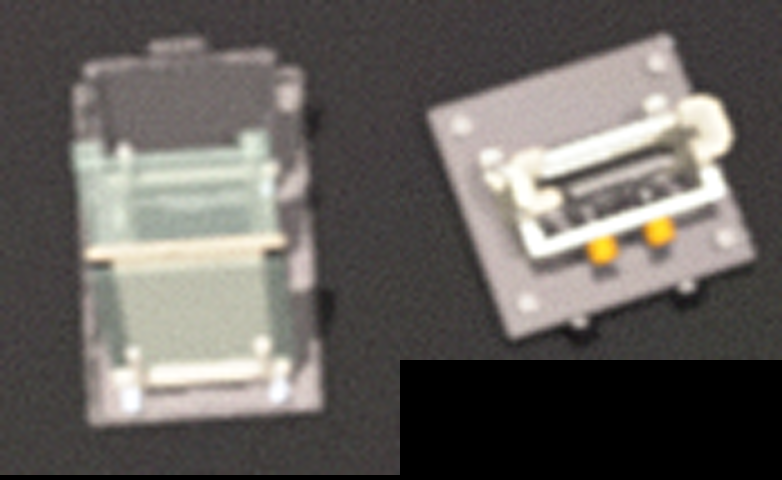

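View pics/c2.png

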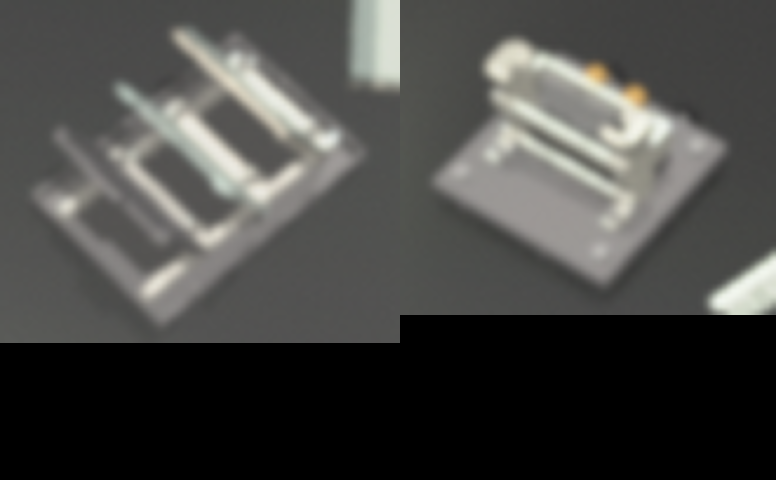

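The cassette is in the slot nearest the robot: cream ceramic top edge, with the glass side facing the robot. The single glass plate is in the middle slot and the dam with its tab is in the far slot. The frame's long axis runs roughly along y, and the orange screws face the robot. Next I'll fit the cassette plane and the frame pose, then check IK for the leaning grasp.

```bash
python3 - <<'E'
from h import *
from scipy.optimize import minimize_scalar
T=np.load("top0.npz"); S=np.load("scene0.npz")
def bestrect(Q,name,exp):
    def f(a):
        c,s=np.cos(a),np.sin(a); u=Q[:,0]*c+Q[:,1]*s; v=-Q[:,0]*s+Q[:,1]*c
        U=np.percentile(u,[1,99]);V=np.percentile(v,[1,99]); return U,V,c,s
    A=np.radians(np.arange(-45,45,.25)); w=[(lambda r:np.ptp(r[0])*np.ptp(r[1]))(f(a)) for a in A]
    a=A[int(np.argmin(w))]; U,V,c,s=f(a); m=(U.mean(),V.mean())
    print(name,"yaw",np.degrees(a).round(2),"size",np.ptp(U).round(4),np.ptp(V).round(4),"exp",exp,"ctr",np.round([m[0]*c-m[1]*s,m[0]*s+m[1]*c],4))
for n,D in (("top",T["d"]),("scene",S["d"])):
    P=cloud(n,D).reshape(-1,3); P=P[D.ravel()>0]
    box=lambda x0,x1,y0,y1,z0,z1:P[(P[:,0]>x0)&(P[:,0]<x1)&(P[:,1]>y0)&(P[:,1]<y1)&(P[:,2]>z0)&(P[:,2]<z1)]
    print(n)
    bestrect(box(.38,.65,.1,.36,.006,.022),"tray",(.19,.125))
    bestrect(box(.40,.66,-.28,-.03,.02,.034),"base",(.15,.16))
    Q=box(.46,.60,-.26,-.06,.09,.12); bestrect(Q,"framehi",(.022,.114)); print(len(Q),np.percentile(Q[:,2],[50,99]).round(3))
    Q=box(.42,.503,.15,.31,.05,.13)
    for _ in range(4):
        c=Q.mean(0); nrm=np.linalg.svd(Q-c,full_matrices=False)[2][2]; r=(Q-c)@nrm; Q=Q[abs(r)<max(.003,2*r.std())] if _<3 else Q
    nrm*=np.sign(nrm[2]); print("cassette plane",len(Q),c.round(4),nrm.round(3),"lean",np.degrees(np.arcsin(nrm[2])).round(1),"rms",r.std().round(4),"n-yaw",np.degrees(np.arctan2(-nrm[1],-nrm[0])).round(2))
    zp=np.array([0,0,1])-nrm[2]*nrm; zp/=np.linalg.norm(zp); yp=np.cross(zp,nrm)
    print(" along z pct",np.percentile((Q-c)@zp,[1,99]).round(4)," y pct",np.percentile((Q-c)@yp,[1,99]).round(4), "yp",yp.round(3)); top=c+zp*np.percentile((Q-c)@zp,99)+yp*np.percentile((Q-c)@yp,[1,99]).mean(); print(" top mid",top.round(4))
def tri(a,b):
    M=[];L=[]
    for n,px in (("top",a),("scene",b)):
        K,R,t=cam(n); C=-R.T@t; d=R.T@np.linalg.inv(K)@np.array([*px,1.]); d/=np.linalg.norm(d); A=np.eye(3)-np.outer(d,d); M.append(A);L.append(A@C)
    return np.linalg.solve(sum(M),sum(L)).round(4)
print("frame",tri([418.1,202.3],[259.2,163.6]),"mouth",tri([421.8,192.1],[260.8,147]),"spring",tri([419.3,196.3],[256.5,156.9]),"base",tri([417,202.1],[263.8,165.6]))
print("casstop",tri([274,221.6],[351,211.7]))
a=np.radians(28)
for rz in (0,180):
    th=np.radians(2.5); yw=np.array([[np.cos(th),-np.sin(th),0],[np.sin(th),np.cos(th),0],[0,0,1]])
    z=np.array([-np.sin(a),0,-np.cos(a)]); y=np.array([np.cos(a),0,-np.sin(a)])*(1 if rz==0 else -1); x=np.cross(y,z); R=yw@np.c_[x,y,z]
    for p in ([.475,.228,.085],[.475,.228,.15],[.53,.228,.20]): print(rz,p,manip.solve_ik(p,R))
    y=np.array([np.cos(.2),np.sin(.2),0])*(1 if rz==0 else -1); z=np.array([0,0,-1.]); print(manip.solve_ik([.53,-.158,.2],np.c_[np.cross(y,z),y,z]))
E
```

```text
top
tray yaw 9.75 size 0.221 0.2226 exp (0.19, 0.125) ctr [0.5164 0.2238]
base yaw 13.0 size 0.1567 0.1569 exp (0.15, 0.16) ctr [ 0.525  -0.1578]
framehi yaw 12.0 size 0.0328 0.1267 exp (0.022, 0.114) ctr [ 0.5303 -0.1582]
236 [0.104 0.113]
cassette plane 674 [0.4704 0.2277 0.0844] [-0.853  0.035  0.521] lean 31.4 rms 0.0018 n-yaw -2.36
 along z pct [-0.0383  0.0348]  y pct [-0.0493  0.0494] yp [-0.041 -0.999 -0.   ]
 top mid [0.4885 0.2269 0.1141]
scene
tray yaw -2.0 size 0.1944 0.1548 exp (0.19, 0.125) ctr [0.5101 0.2117]
base yaw 11.5 size 0.1589 0.1587 exp (0.15, 0.16) ctr [ 0.5272 -0.1589]
framehi yaw 12.5 size 0.031 0.1263 exp (0.022, 0.114) ctr [ 0.5312 -0.1597]
162 [0.103 0.113]
cassette plane 139 [0.4791 0.2307 0.0957] [-0.831  0.037  0.556] lean 33.7 rms 0.0024 n-yaw -2.58
 along z pct [-0.0548  0.0224]  y pct [-0.0452  0.0533] yp [-0.045 -0.999 -0.   ]
 top mid [0.4914 0.2261 0.1143]
frame [ 0.5266 -0.1642  0.0097] mouth [ 0.5274 -0.1459  0.119 ] spring [ 0.5342 -0.1595  0.0572] base [ 0.5232 -0.1549  0.0084]
casstop [0.4935 0.233  0.1239]
0 [0.475, 0.228, 0.085] [-30.8707
[... 166 characters left out ...]
6709998
  64.71997305  -8.50411547]
0 [0.53, 0.228, 0.2] [-30.34518614  38.56092236  11.34229209  95.8688398  -15.64985066
  74.07546686  -9.18316838]
[ -4.3496553   26.07529259  21.29007585 117.10411235 -14.59368614
  39.30248547  37.7916292 ]
180 [0.475, 0.228, 0.085] [  1.56390088  50.69984721 -44.55345277 104.28724588  19.54541325
  61.84710195 131.46522638]
180 [0.475, 0.228, 0.15] [  1.74115843  45.31930462 -44.52729057 102.63428525  14.74890427
  66.88515742 134.34593026]
180 [0.53, 0.228, 0.2] [  1.41315581  44.34122123 -42.97950339  93.52330755  12.85361052
  75.9276452  138.22982943]
[ -28.37883708   39.51308262   63.90695065  118.38942581  -46.3212861
   52.19341576 -106.62941521]
```

The measurements agree: the cassette top should be at z 0.112, and 0.114 was seen. Tool y points along the plate normal, leaning 28°. Fully open and centred, the fingers (57 mm half width) would hit the glass plate 48 mm off, so I'll come in offset 12 mm towards the robot.

```bash
cat >> h.py <<'E'
def rz(d):
    a=np.radians(d); return np.array([[np.cos(a),-np.sin(a),0],[np.sin(a),np.cos(a),0],[0,0,1]])
def plate(yaw,lean):  # columns: far normal, width, up-axis ; far normal = tool y
    a=np.radians(lean); zp=np.array([np.sin(a),0,np.cos(a)]); f=np.array([np.cos(a),0,-np.sin(a)]); return rz(yaw)@np.c_[f,np.cross(zp,f),zp]
def toolR(B): f,z=B[:,0],-B[:,2]; return np.c_[np.cross(f,z),f,z]
TOP=np.array([.4905,.2265,.1123]); B=plate(-2.4,28); FR=np.array([.5307,-.159,.028]); FYAW=12.25
def st(msg=""):
    s=manip.sense(); print(msg,"t",round(s["t"],2),"tcp",np.round(s["tool_pos"],4),"F",np.round(s["force"],1),"M",np.round(s["wrist_torque"],2),"gap",round(s["finger_gap"],4),"gf",np.round(s["grasp_force"],1)); return s
E
python3 - <<'E'
from h import *
R=toolR(B); p=TOP-.012*B[:,0]+.085*B[:,2]
print(p); manip.movep(p,R); s=st()
np.savez("w1.npz",**{k:s[k] for k in("tool_pos","tool_rot")})
im,d=manip.snapshot("wrist"); cv2.imwrite("pics/w1.png",im[...,::-1]); np.savez("w1d.npz",im=im,d=d)
c=manip.camera_model("wrist"); print(c)
for q in ("cassette_top","cassette","glass_plate"): print(q,[(np.round(a["point"],1),round(a["score"],2)) for a in manip.landmark_of("wrist",q)[:3]])
E
```

```text
[0.519784   0.22527264 0.1929842 ]
 t 2.99 tcp [0.5193 0.227  0.1931] F [-0.2  0.3 -0.8] M [-0.01 -0.52 -0.02] gap 0.0852 gf 0.0
{'camera_matrix': array([[309.70691629,   0.        , 319.42908674],
       [  0.        , 309.70691629, 203.1935256 ],
       [  0.        ,   0.        ,   1.        ]]), 'T_tool_cam': array([[ 1.61049826e-04, -9.61250523e-01, -2.75676269e-01,
         7.02998279e-02],
       [ 9.99999973e-01,  2.00878334e-04, -1.16239901e-04,
        -6.48805046e-04],
       [ 1.67113055e-04, -2.75676243e-01,  9.61250530e-01,
        -1.42777391e-01],
       [ 0.00000000e+00,  0.00000000e+00,  0.00000000e+00,
         1.00000000e+00]])}
cassette_top [(array([334.9, 214. ]), 0.98), (array([275.1,  18.8]), 0.9), (array([208.5, 185.1]), 0.57)]
cassette [(array([258.9, 122.2]), 0.73), (array([329.4, 186.8]), 0.65), (array([376.8, 188.5]), 0.41)]
glass_plate [(array([381.5, 186. ]), 0.93), (array([376.7, 190.4]), 0.23)]
```

View pics/w1.png

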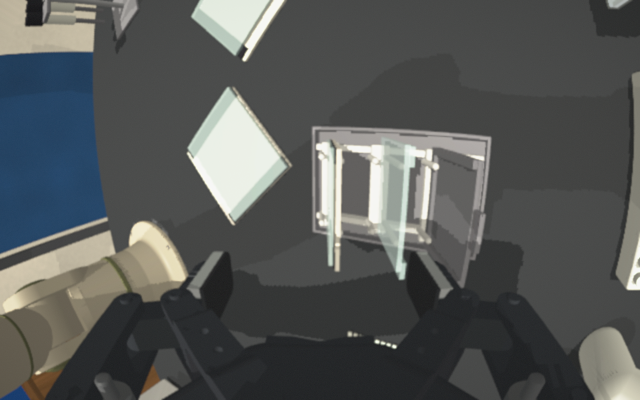

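The wrist view confirms the layout. The cassette top is at (335,214), as predicted from the 12 mm offset, and the glass plate is on the far side at about (395-405,140-275). Next I'll check this against depth in plate coordinates.

```bash
cat >> h.py <<'E'
def wcloud(d,pos,rot):
    c=manip.camera_model("wrist"); K=c["camera_matrix"]; T=c["T_tool_cam"]; v,u=np.mgrid[0:400,0:640]
    x=(u-K[0,2])/K[0,0]; y=(v-K[1,2])/K[1,1]; r=np.hypot(x,y)+1e-9; g=np.tan(np.minimum(r,1.4))/r
    p=np.stack([x*g*d,y*g*d,d],-1).reshape(-1,3); ok=(d.ravel()>0)&(r.ravel()<1.2)
    return ((p@T[:3,:3].T+T[:3,3])@np.array(rot).T+pos)[ok]
E
python3 - <<'E'
from h import *
w=np.load("w1.npz"); D=np.load("w1d.npz")
P=wcloud(D["d"],w["tool_pos"],w["tool_rot"]); L=(P-TOP)@B
print("bench",np.percentile(P[(abs(P[:,2])<.02)],50,axis=0).round(4))
for lo in range(-50,15,5):
    m=(L[:,2]*1e3>=lo)&(L[:,2]*1e3<lo+5)&(abs(L[:,1])<.07); a=m&(abs(L[:,0])<.02); g=m&(L[:,0]>.035)&(L[:,0]<.065)
    f=lambda k,i:np.percentile(L[k,i]*1e3,[2,50,98]).round(1) if k.sum()>5 else None
    print(lo,a.sum(),"norm",f(a,0),"y",f(a,1),"| glass",g.sum(),f(g,0),f(g,1))
E
```

```text
bench [0.4686 0.2797 0.0006]
-50 29 norm [-6.  -5.9  7.7] y [-49.9 -33.3   3.6] | glass 182 [35.2 46.9 47.9] [-39.3   3.1  49.3]
-45 54 norm [-5.9 -0.3  8.1] y [-49.5  14.9  48.2] | glass 131 [42.5 47.4 47.9] [-41.7  11.   53.2]
-40 45 norm [-1.2 -1.1 -0.2] y [-11.9  -1.9   9.7] | glass 131 [46.5 47.3 48.2] [-43.8   3.9  53.6]
-35 43 norm [-5.5 -1.   1.5] y [-32.8 -17.   48.3] | glass 122 [46.7 47.1 47.9] [-43.9   5.1  52.6]
-30 11 norm [-6.2 -0.9 -0.9] y [-39.7 -36.   47.9] | glass 139 [46.6 47.  48.3] [-43.5  11.5  53.9]
-25 107 norm [-6.4 -5.5 -0.1] y [-32.6  31.3  48.5] | glass 186 [46.5 47.2 48. ] [-45.3   7.1  51.3]
-20 81 norm [-6.3 -5.5 -0.4] y [-16.8  12.   26.5] | glass 161 [46.5 47.4 47.9] [-42.9   7.7  52. ]
-15 417 norm [-6.2 -4.1 -0.4] y [-48.7  -7.   48.6] | glass 174 [46.5 47.3 48.5] [-42.8   8.6  54. ]
-10 200 norm [-6.  -3.5 -0.2] y [-50.4 -21.   45.3] | glass 176 [46.8 47.2 47.9] [-43.4   6.2  51.3]
-5 474 norm [-2.3  0.7  2.9] y [-49.2  12.3  48.1] | glass 171 [46.7 47.1 48.1] [-44.2   7.6  53.6]
0 171 norm [-0.6  1.2  3. ] y [-49.4  -3.4  44.3] | glass 226 [46.6 47.1 48. ] [-43.5  13.   51.5]
5 0 norm None y None | glass 230 [46.6 47.3 48.1] [-41.7   5.2  53.4]
10 0 norm None y None | glass 632 [46.7 48.6 51.5] [-38.    6.8  50.2]
```

Depth agrees closely: thickness middle 1.4 mm off the estimate, glass face 48 mm away, lean constant at 28°. Going in with a 13.5 mm offset, then a gentle close.

```bash
sed -i 's/^TOP=/TOP0=/' h.py; cat >> h.py <<'E'
TOP=TOP0+B@np.array([-.0014,-.0005,.0012])
E
python3 - <<'E'
from h import *
p=TOP-.0135*B[:,0]-.036*B[:,2]
s=st("before"); hit=manip.move_straight(p,toolR(B),max_speed=.08,contact_N=8); s=st("in %s"%hit)
e=B.T@(s["tool_pos"]-p); print("err plate axes",e.round(4), "rot err",np.degrees(np.arccos(np.clip(B[:,2]@-np.array(s["tool_rot"])[:,2],-1,1))))
if not hit:
    manip.close_gripper(20); s=st("closed"); print("F plate",(B.T@s["force"]).round(1))
E
```

```text
before t 3.19 tcp [0.5194 0.2263 0.193 ] F [ 0.4  0.3 -0.4] M [-0.   -0.51 -0.02] gap 0.0856 gf 0.0
in False t 4.84 tcp [0.4614 0.2273 0.0889] F [ 0.7 -0.9 -0.4] M [-0.01 -0.5   0.01] gap 0.0853 gf 0.0
err plate axes [0.0002 0.0001 0.0005] rot err 0.04852472170394318
closed t 5.53 tcp [0.4641 0.2271 0.0878] F [ 6.3 -1.  -7.6] M [-0.1  -2.97  0.04] gap 0.0108 gf 18.5
F plate [ 9.2 -0.7 -3.7]
```

```bash
python3 - <<'E'
from h import *
for off in (-.009,-.006,-.003,0):
    manip.move_straight(TOP+off*B[:,0]-.036*B[:,2],toolR(B),max_speed=.03); s=st(off); print("  Fplate",(B.T@s["force"]).round(1))
    if off>-.009 and (B.T@s["force"])[0]<.0: break
manip.close_gripper(45); s=st("grip"); print("  Fplate",(B.T@s["force"]).round(1))
E
```

```text
-0.009 t 5.83 tcp [0.4671 0.227  0.086 ] F [ 5.8 -0.6 -2.7] M [-0.05 -2.22  0.04] gap 0.0091 gf 21.2
  Fplate [ 6.4 -0.3  0.3]
-0.006 t 6.08 tcp [0.4691 0.2269 0.0847] F [ 5.4  0.7 -3.6] M [-0.02 -2.15 -0.  ] gap 0.0082 gf 21.0
  Fplate [ 6.4  0.9 -0.7]
-0.003 t 6.33 tcp [0.4707 0.2269 0.0835] F [ 4.5  0.4 -1.4] M [ 0.05 -1.54  0.08] gap 0.008 gf 20.0
  Fplate [4.6 0.6 0.9]
0 t 6.58 tcp [0.4723 0.2268 0.0826] F [ 1.2 -0.6  5.1] M [ 0.01 -0.1   0.01] gap 0.008 gf 22.5
  Fplate [-1.3 -0.5  5.1]
grip t 6.79 tcp [0.4723 0.2268 0.0827] F [ 1.  -1.1  5.6] M [-0.02 -0.12  0.01] gap 0.0078 gf 45.5
  Fplate [-1.7 -1.1  5.5]
```

The cassette is held flush (gap 7.8 mm). I'll pull it out along its own z, then move to hover upright above the mouth.

```bash
python3 - <<'E'
from h import *
s=manip.sense(); p=np.array(s["tool_pos"])
manip.move_straight(p+.075*B[:,2],toolR(B),max_speed=.1); st("out")
manip.move_straight(p+.15*B[:,2],toolR(B),max_speed=.2); st("clear")
Rf=toolR(plate(FYAW,0)); h=FR+[0,0,.165]
manip.movep(h,Rf); manip.sleep(.3); s=st("hover"); print("err",(s["tool_pos"]-h).round(4),"tilt",np.round(np.array(s["tool_rot"])-Rf,3).tolist())
np.savez("w2.npz",**{k:s[k] for k in("tool_pos","tool_rot")})
for n in ("wrist","top","scene"):
    im,d=manip.snapshot(n); np.savez(n+"2.npz",im=im,d=d)
    if n=="wrist": W=im
    if n=="top": T=im
    if n=="scene": S=im
r=lambda i:cv2.resize(i,(400,300),interpolation=cv2.INTER_CUBIC)
cv2.imwrite("pics/h2.png",np.vstack([np.hstack([r(W),r(T[140:260,340:500])]),np.hstack([r(S[90:210,190:350]),r(W[150:400,150:483])])])[...,::-1])
E
```

```text
out t 7.69 tcp [0.5068 0.2253 0.1484] F [-0.6 -0.7 -2.2] M [-0.   -0.67  0.01] gap 0.0077 gf 43.8
clear t 8.22 tcp [0.5418 0.2238 0.2142] F [ 0.4 -0.3 -1.8] M [-0.01 -0.69 -0.01] gap 0.0073 gf 43.9
hover t 9.94 tcp [ 0.531  -0.1584  0.1928] F [-0.6  0.4 -2.4] M [-0.04 -0.01  0.05] gap 0.0077 gf 43.9
err [ 0.0003  0.0006 -0.0002] tilt [[-0.001, -0.0, -0.0], [-0.0, 0.001, 0.0], [0.0, -0.0, 0.0]]
```

View pics/h2.png

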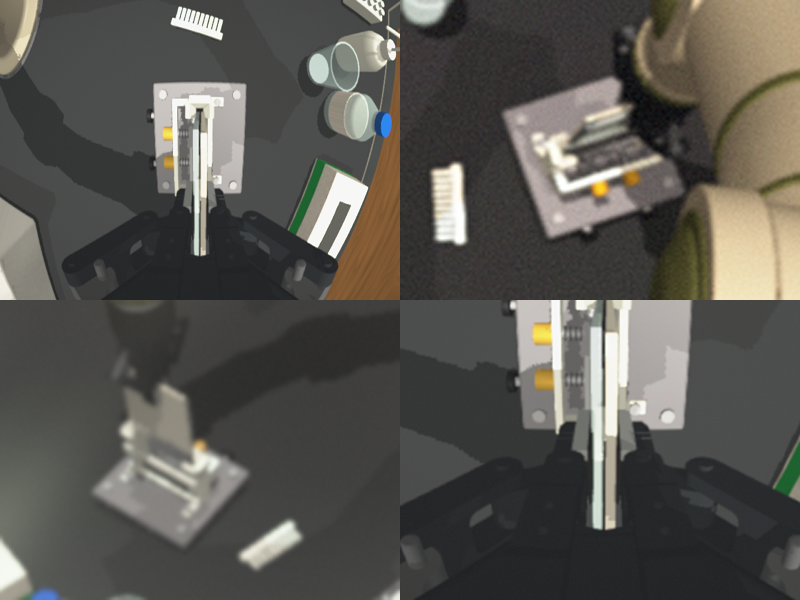

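The cassette is upright over the frame and the wrist view shows the base squared up with the tool. Next I'll take the offsets from the wrist cloud in frame coordinates.

```bash
python3 - <<'E'
from h import *
w=np.load("w2.npz"); D=np.load("wrist2.npz"); P=wcloud(D["d"],w["tool_pos"],w["tool_rot"]); F=plate(FYAW,0); L=(P-np.r_[w["tool_pos"][:2],.028])@F*1e3
print("base z",np.median(L[(abs(L[:,2])<5)&(abs(L[:,0])<80)&(abs(L[:,1])<85),2]))
m=(abs(L[:,2])<5)&(abs(L[:,0])<95)&(abs(L[:,1])<95)
for y in (20,35,50,65,75):
    k=m&(abs(L[:,1]-y)<5); q=L[k]; q=q[abs(q[:,0])>30]; print("y",y,len(q),"x edges",np.percentile(q[:,0],[1,99]).round(1))
for x in (-50,-30,30,50): q=L[m&(abs(L[:,0]-x)<6)]; print("x",x,"y max",np.percentile(q[:,1],[99]).round(1))
for z in range(60,90,4):
    q=L[(L[:,2]>=z)&(L[:,2]<z+4)&(abs(L[:,0])<30)&(abs(L[:,1])<80)]
    if len(q)>5: print("z",z,len(q),"x",np.percentile(q[:,0],[1,25,50,75,99]).round(1),"y",np.percentile(q[:,1],[1,25,50,75,99]).round(1))
print("channels: x histogram z 70-86, y>40");
q=L[(L[:,2]>66)&(L[:,2]<86)&(abs(L[:,0])<30)&(L[:,1]>35)&(L[:,1]<80)]
for y in range(36,72,3): k=q[(q[:,1]>=y)&(q[:,1]<y+3)]; print(y,len(k),np.histogram(k[:,0],np.arange(-24,26,2))[0] if len(k) else "")
q=L[(L[:,2]>88)&(L[:,2]<200)&(abs(L[:,0])<8)&(L[:,1]>20)&(L[:,1]<60)]
for z in range(88,200,8):
    k=q[(q[:,2]>=z)&(q[:,2]<z+8)]
    if len(k)>5: print("cass z",z,len(k),"x",np.percentile(k[:,0],[2,50,98]).round(1),"y",np.percentile(k[:,1],[2,98]).round(1))
E
```

```text
base z 0.42061131518286377
y 20 700 x edges [-75.7  72.7]
y 35 853 x edges [-87.1  72.3]
y 50 658 x edges [-74.3  72.9]
y 65 834 x edges [-74.8  72.3]
y 75 700 x edges [-73.8  72.2]
x -50 y max [77.]
x -30 y max [76.8]
x 30 y max [76.5]
x 50 y max [77.]
z 60 7 x [-10.4  -8.8  -8.8   0.1   0.1] y [-53.3 -52.8  29.6  30.6  30.8]
z 64 412 x [-13.8 -12.8 -11.5 -10.4  -9.5] y [-30.8 -13.4   3.   17.2  30.7]
z 68 11 x [-11.7  -6.6  -3.9   0.4   3.6] y [-53.5  12.9  41.   49.6  49.6]
z 72 142 x [-8.4 -6.9 -1.6  5.2  6.7] y [40.7 45.3 48.7 50.6 52.2]
z 76 405 x [-17.1  -9.7   0.6   8.1  16.2] y [40.5 47.2 52.6 59.9 62.9]
z 80 586 x [-16.3 -11.8  -0.8  10.1  14.7] y [40.8 48.9 54.9 57.8 61.4]
channels: x histogram z 70-86, y>40
36 0 
39 65 [0 0 0 4 6 4 6 8 7 0 0 0 0 0 2 5 7 6 4 6 0 0 0 0]
42 123 [ 0  0  0  8 10  9 13 12 11  0  0  0  0  0  7  8 13 12 12  8  0  0  0  0]
45 127 [ 0  0  0  8  8 12 11 12 12  0  0  0  0  0 11  8 12 12 12  8  1  0  0  0]
48 157 [ 0  0  0  9  8 12 12 12 12  3  6  6  4  6 12  8 12 12 12  8  3  0  0  0]
51 177 [ 0  0  0  7 10 11 12 10 10  8 12 12  8 10 11  8 12 12 12  8  4  0  0  0]
54 164 [ 0  0  0  8  7 12 12 11  6 11  9  9  6 11 10  9  7 12 12  8  4  0  0  0]
57 201 [ 0  0  0  6  6 11 15 15 10 15 15 15 10 15 15 14 10 11  9  6  3  0  0  0]
60 129 [ 0  0  0  0  0  4 12 12  8 12 12 12  8 12 12 12  9  4  0  0  0  0  0  0]
63 0 
66 0 
69 0 
cass z 104 14 x [-3.9  0.2  3.8] y [48.5 48.7]
cass z 112 25 x [-3.9 -0.1  3.3] y [48.7 48.9]
cass z 120 14 x [-4.1 -0.4  3.2] y [48.8 49.2]
cass z 128 19 x [-4.  -0.2  3.8] y [48.4 49.1]
cass z 136 41 x [-4.  -0.2  3.6] y [48.6 49.3]
cass z 144 28 x [-4.  -0.4  3.4] y [48.7 49. ]
cass z 152 23 x [-4.4 -0.2  3.2] y [48.5 49.2]
cass z 160 58 x [-4.5 -0.9  3.5] y [48.7 49.3]
cass z 168 49 x [-4.7  0.2  3.8] y [48.8 49.2]
cass z 176 114 x [-4.4 -1.1  3.5] y [21.3 49.2]
cass z 184 637 x [-4.7 -3.   2.2] y [20.8 49.1]
cass z 192 786 x [-1.4  1.3  3.6] y [20.9 49. ]
```

```bash
python3 - <<'E'
from h import *
w=np.load("w2.npz"); D=np.load("wrist2.npz"); P=wcloud(D["d"],w["tool_pos"],w["tool_rot"]); F=plate(FYAW,0); L=(P-np.r_[w["tool_pos"][:2],.028])@F*1e3
q=L[(abs(L[:,0]+1)<4)&(L[:,1]>44)&(L[:,1]<70)&(L[:,2]>20)&(L[:,2]<86)]
for z in range(40,86,2):
    k=q[(q[:,2]>=z)&(q[:,2]<z+2)]
    if len(k): print(z,len(k),"y",np.percentile(k[:,1],[5,50,95]).round(1))
for y in (40,44,48):   # gap edges on channel lips vs z
    k=L[(abs(L[:,1]-y)<2)&(abs(L[:,0])<20)&(L[:,2]>60)&(L[:,2]<86)]
    for z in (70,72,74,76,78,80): 
        j=k[(k[:,2]>=z)&(k[:,2]<z+2)]
        if len(j): print(y,z,"neg max",j[j[:,0]<-1,0].max(initial=-99).round(1),"pos min",j[j[:,0]>-1,0].min(initial=99).round(1))
q=L[(L[:,0]<-25)&(L[:,0]>-60)&(abs(L[:,2])<5)&(abs(L[:,1])<95)]; 
E
```

```text
70 4 y [49.5 49.6 49.6]
72 15 y [49.6 50.5 51.3]
74 16 y [50.3 51.3 52.2]
76 19 y [52.2 53.  62.8]
78 45 y [53.2 60.6 62.8]
80 64 y [54.7 58.9 62. ]
82 33 y [55.4 56.4 57.8]
84 2 y [55.8 55.8 55.8]
40 70 neg max -6.2 pos min 99.0
40 72 neg max -6.2 pos min 99.0
40 74 neg max -6.1 pos min 6.0
40 76 neg max -8.3 pos min 6.7
40 78 neg max -9.7 pos min 8.1
40 80 neg max -10.4 pos min 9.5
44 72 neg max -6.1 pos min 4.5
44 74 neg max -6.1 pos min 5.2
44 76 neg max -8.3 pos min 6.7
44 78 neg max -9.0 pos min 8.1
44 80 neg max -11.1 pos min 9.5
48 70 neg max -3.9 pos min 0.7
48 72 neg max -1.6 pos min -0.8
48 74 neg max -2.3 pos min 4.5
48 76 neg max -8.3 pos min 7.3
48 78 neg max -9.7 pos min 8.0
48 80 neg max -11.1 pos min 9.4
```

Both offsets are small: -0.45 mm in x and -0.85 mm in y. I'll apply them and go down guarded: into the mouth, past the spring, then a slow feel for the bar.

```bash
cat >> h.py <<'E'
F=plate(FYAW,0); RF=toolR(F)
XY=np.array([.531,-.1584,0])+F@np.array([-.00045,-.00085,0])
def at(zb): return np.r_[XY[:2],.028+.064+zb]   # tool target with cassette bottom at frame z zb
E
python3 - <<'E'
from h import *
for zb,v,c in ((.084,.06,5),(.070,.03,6),(.058,.02,10)):
    hit=manip.move_straight(at(zb),RF,max_speed=v,contact_N=c); s=st((zb,hit)); print("  Fframe",(F.T@s["force"]).round(1),"err",(F.T@(s["tool_pos"]-at(zb))*1e3).round(2))
    if hit: break
E
```

```text
(0.084, False) t 10.53 tcp [ 0.5304 -0.1594  0.1754] F [-0.4 -0.3 -0.9] M [-0.03 -0.02 -0.01] gap 0.0079 gf 43.9
  Fframe [-0.4 -0.2 -0.9] err [-0.31  0.01 -0.58]
(0.07, False) t 11.14 tcp [ 0.5307 -0.1594  0.1619] F [-0.  -0.  -1.4] M [-0.03  0.01  0.01] gap 0.0079 gf 43.9
  Fframe [-0.  -0.  -1.4] err [-0.   -0.03 -0.07]
(0.058, False) t 11.89 tcp [ 0.5308 -0.1594  0.15  ] F [-0.1 -0.3 -1.4] M [ 0.02  0.   -0.02] gap 0.0081 gf 44.1
  Fframe [-0.2 -0.2 -1.4] err [ 0.01 -0.04 -0.02]
```

```bash
python3 - <<'E'
from h import *
for zb,v,c in ((.045,.03,20),(.034,.02,20),(.026,.015,20)):
    hit=manip.move_straight(at(zb),RF,max_speed=v,contact_N=c); s=st((zb,hit)); print("  Fframe",(F.T@s["force"]).round(1),"err",(F.T@(s["tool_pos"]-at(zb))*1e3).round(2))
    if hit: break
else:
    zs=.026
    while zs>.002:      # feel in 4 mm steps: force is watched throughout, reported at each
        zs-=.004; hit=manip.move_straight(at(zs),RF,max_speed=.006,contact_N=6); s=st((round(zs,3),hit)); print("  Fframe",(F.T@s["force"]).round(1))
        if hit: break
E
```

```text
(0.045, False) t 12.47 tcp [ 0.531  -0.1595  0.1368] F [ 0.9 -1.2 -1.8] M [-0.24 -0.26  0.  ] gap 0.0078 gf 43.7
  Fframe [ 0.6 -1.4 -1.8] err [ 0.26 -0.23 -0.24]
(0.034, False) t 13.18 tcp [ 0.5311 -0.1594  0.1263] F [1.7 0.5 4.5] M [-0.1  -0.07 -0.06] gap 0.0079 gf 45.5
  Fframe [1.8 0.1 4.5] err [ 0.31 -0.19  0.32]
(0.026, False) t 13.86 tcp [ 0.5311 -0.1594  0.1183] F [ 0.6 -0.1  5.6] M [-0.06 -0.01 -0.12] gap 0.0073 gf 45.8
  Fframe [ 0.5 -0.2  5.6] err [ 0.35 -0.13  0.26]
(0.022, False) t 14.68 tcp [ 0.5311 -0.1594  0.1144] F [-1.4 -0.1  7.1] M [-0.03  0.04 -0.08] gap 0.008 gf 46.5
  Fframe [-1.4  0.2  7.1]
(0.018, False) t 15.49 tcp [ 0.5311 -0.1594  0.1104] F [0.8 0.4 7.6] M [-0.06  0.05 -0.07] gap 0.0077 gf 46.7
  Fframe [0.8 0.2 7.6]
(0.014, True) t 15.85 tcp [ 0.5312 -0.1594  0.1096] F [ 0.2 -0.   3.8] M [ 0.08  0.19 -0.05] gap 0.0078 gf 46.6
  Fframe [ 0.2 -0.   3.8]
```

```bash
python3 - <<'E'
from h import *
for i in range(3):
    z0=manip.sense()["tool_pos"][2]; hit=manip.move_straight(at(z0-.0015-.092),RF,max_speed=.004,contact_N=9); s=st(hit); manip.sleep(.2); s=st("settled")
    if hit: break
E
```

```text
True t 16.1 tcp [ 0.5312 -0.1595  0.1096] F [0.7 0.2 5.6] M [ 0.05  0.28 -0.04] gap 0.0077 gf 46.7
settled t 16.3 tcp [ 0.5312 -0.1594  0.1095] F [-0.7  0.1  5.8] M [0.02 0.31 0.  ] gap 0.0075 gf 46.7
```

```bash
python3 - <<'E'
from h import *
z0=manip.sense()["tool_pos"][2]; hit=manip.move_straight(at(z0-.002-.092),RF,max_speed=.004,contact_N=13); s=st(hit); manip.sleep(.15); st("settled")
np.savez("w3.npz",**{k:s[k] for k in("tool_pos","tool_rot")})
im,d=manip.snapshot("wrist"); np.savez("w3d.npz",im=im,d=d)
im2,_=manip.snapshot("scene")
cv2.imwrite("pics/p3.png",np.hstack([cv2.resize(im[100:400,160:480],(420,394)),cv2.resize(im2[110:200,210:300],(380,394),interpolation=cv2.INTER_CUBIC)])[...,::-1])
P=wcloud(d,s["tool_pos"],s["tool_rot"]); L=(P-np.r_[s["tool_pos"][:2],.028])@F*1e3
q=L[(abs(L[:,0])<9)&(L[:,1]>20)&(L[:,1]<60)&(L[:,2]>90)]
for z in range(90,160,6):
    k=q[(q[:,2]>=z)&(q[:,2]<z+6)]
    if len(k)>5: print("z",z,len(k),"x",np.percentile(k[:,0],[2,50,98]).round(1),"y",np.percentile(k[:,1],[2,98]).round(1))
print("top z pct",np.percentile(q[(q[:,2]<150)&(q[:,1]<48),2],[90,95,99]).round(1))
E
```

```text
True t 16.62 tcp [ 0.5312 -0.1595  0.1095] F [-0.1 -0.1  6.2] M [ 0.01  0.34 -0.03] gap 0.0075 gf 46.8
settled t 16.77 tcp [ 0.5312 -0.1595  0.1095] F [0.1 0.2 6. ] M [ 0.03  0.32 -0.03] gap 0.0076 gf 46.8
z 90 103 x [-4.4 -1.1  3.6] y [21.3 49.2]
z 96 44 x [-4.6 -0.4  3.6] y [48.6 49.1]
z 102 618 x [-4.7 -3.   1.3] y [20.6 49.1]
z 108 156 x [-1.4 -0.6  3.2] y [37.5 49.2]
z 114 754 x [0.1 1.9 3.6] y [20.6 48.9]
top z pct [116.6 116.9 117.3]
```

View pics/p3.png

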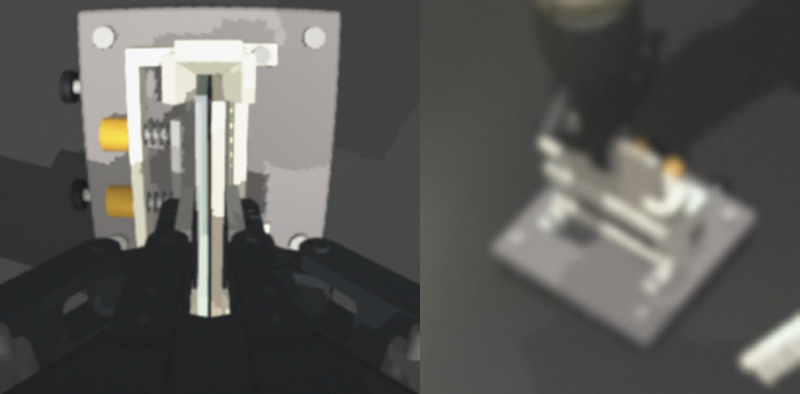

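The wrist view shows the cassette centred in the channel. Its top is at frame z 117, so the bottom is at about 17 mm, which fits the bar's 6–18 range. It stopped rigidly at the same height three times. I'll preload it lightly in small position steps while watching the force, then release.

```bash
python3 - <<'E'
from h import *
z=.1095
for i in range(8):
    z-=.0003; manip.move_straight(at(z-.092),RF,max_speed=.004); s=st(round(z,4))
    if s["force"][2]>15: break
E
```

```text
0.1092 t 17.18 tcp [ 0.5312 -0.1594  0.1095] F [ 1.4 -0.8  5.6] M [-0.08  0.02 -0.07] gap 0.0078 gf 46.4
0.1089 t 17.43 tcp [ 0.5312 -0.1594  0.1095] F [-0.1 -0.5  9.2] M [-0.01  0.17 -0.1 ] gap 0.0072 gf 47.2
0.1086 t 17.68 tcp [ 0.5313 -0.1594  0.1095] F [-0.8 -0.2 13.1] M [ 0.07  0.35 -0.08] gap 0.0078 gf 48.1
0.1083 t 17.93 tcp [ 0.5313 -0.1594  0.1094] F [-1.5 -0.  15.7] M [ 0.1   0.55 -0.07] gap 0.0079 gf 48.8
```

```bash
python3 - <<'E'
from h import *
z=.1083
for i in range(4):
    z-=.0003; manip.move_straight(at(z-.092),RF,max_speed=.004); s=st(round(z,4)); print(np.array(s["tool_pos"])[2].round(5))
    if s["force"][2]>18.5: break
manip.ungrasp(); s=st("open")
manip.move_straight(np.array(s["tool_pos"])+[0,0,.09],RF,max_speed=.1); s=st("up")
np.savez("w4.npz",**{k:s[k] for k in("tool_pos","tool_rot")})
im,d=manip.snapshot("wrist"); np.savez("w4d.npz",im=im,d=d); cv2.imwrite("pics/p4.png",im[...,::-1])
P=wcloud(d,s["tool_pos"],s["tool_rot"]); L=(P-np.r_[XY[:2],.028])@F*1e3
q=L[(abs(L[:,0])<10)&(abs(L[:,1])<60)&(L[:,2]>90)&(L[:,2]<135)]
for y in range(-50,50,10):
    k=q[(q[:,1]>=y)&(q[:,1]<y+10)]
    if len(k)>5: t=k[k[:,2]>np.percentile(k[:,2],95)-3]; print("y",y,len(k),"top z",np.percentile(t[:,2],[50,95]).round(1),"ceramic x",np.percentile(t[:,0],[5,95]).round(1))
print("y range",np.percentile(q[:,1],[1,99]))
E
```

```text
0.108 t 18.18 tcp [ 0.5313 -0.1595  0.1093] F [-1.9  1.6 19.1] M [ 0.17  0.68 -0.05] gap 0.0078 gf 49.4
0.1093
open t 18.91 tcp [ 0.5307 -0.1593  0.1079] F [-0.  -0.5  0.3] M [ 0.02  0.01 -0.04] gap 0.0854 gf 0.0
up t 19.96 tcp [ 0.5304 -0.1592  0.1974] F [ 1.  -0.3 -0.2] M [0.01 0.01 0.04] gap 0.0853 gf 0.0
y -50 139 top z [116.3 117.3] ceramic x [1.1 4. ]
y -40 152 top z [116.  117.1] ceramic x [1.  3.9]
y -30 125 top z [116.1 117. ] ceramic x [1.  3.9]
y -20 129 top z [116.2 117.2] ceramic x [1.  3.8]
y -10 136 top z [116.2 117.5] ceramic x [0.9 3.7]
y 0 152 top z [116.1 117.1] ceramic x [0.9 4.3]
y 10 157 top z [116.2 117.1] ceramic x [0.9 4.2]
y 20 160 top z [116.1 117. ] ceramic x [0.9 4.1]
y 30 172 top z [116.3 117.1] ceramic x [0.9 4.1]
y 40 221 top z [116.2 117. ] ceramic x [0.8 4. ]
y range [-49.69296076  48.96527755]
```

View pics/p4.png

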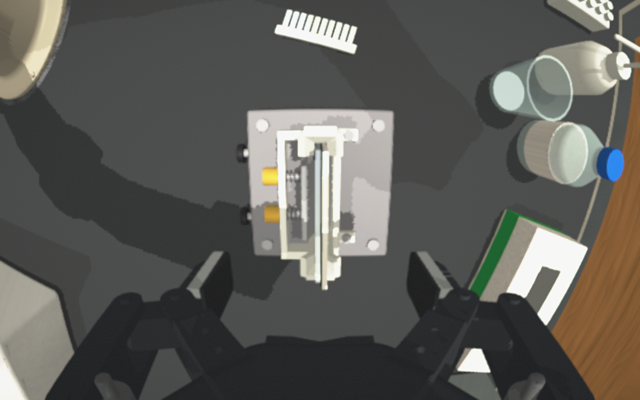

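The cassette stands level, with its top at 117 mm at both ends, centred in both channels. Under a 19 N push, well above the spring's maximum drag of 13 N, it moved only 0.2 mm, so it is on the bar. The gripper is clear, so I'm handing in.

```bash
python3 -c "
from h import *
print(manip.finish_job()); st()"
```

```text
the job is handed in; nothing more can be done
None
the job is handed in; nothing more can be done
```

I moved the smallest cassette from the rack into the clamping frame, seated it level on the sealing bar about 17 mm above the base top, released it and handed the job in at about 20 s; no verdict was returned.

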